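# Start a board test and hold the test button

### The job

Start the test of the round board that lies in the tester: with the fingertips, first push down the raised far half of the rocker to switch the mains fully on, next push the square key fully down so that it stays down, then press the low round button fully down and keep holding it there; the program finishes while the fingers still hold it down. Do not press a later control before the earlier one is set, do not press the tall mushroom stop button, and leave the board and the loose things lying about where they are.

Things in the scene. Friction and masses are not known exactly. Their poses are not given: they have to be found in the camera images.
- tester: white and grey bench tester, fixed to the bench, 225 mm deep (x) by 320 mm wide (y); origin under it at bench height. Flat deck 50 mm above the bench; local x points from the front edge to a display hood along the back, which stands 98 mm above the bench and starts at local x = +75 mm. The centres of the four switch units are at local (x, y) = (-58 or +20, -34 or -112) mm; the round board nest is at local (-20, +62) mm
- rocker_unit: black 66 x 66 mm switch unit, 8 mm thick, fixed on the tester's deck (underside 50 mm above the bench); origin at the centre of its underside, x and y axes parallel to the tester's. The four units fill a two-by-two block, pitch 78 mm, in any order. This one carries the mains rocker, a grey ribbed paddle 62 mm long (along x), 30 mm wide, bent in a shallow V; its pivot lies at the unit's centre, 13 mm above the unit's underside
- rocker (a joint): angle of the mains rocker (rad): about 0 = off, its far half (local +x, toward the hood) raised about 9 mm at the end and the near half level; 0.30 = stop, fully on, far half level and near half raised. Pushing the far half down turns it on; it stays where it is left; about 2 to 3 N at 22 mm from the pivot. A fingertip must stay on the far half (not cross the pivot)
- rocker_far_end (a point): point on the top face of the rocker's far half, 22 mm from the pivot, where to push; 22 mm above the deck when off, 16 mm when fully on (local x of the point in the unit is about +20 mm)
- key_unit: black 66 x 66 mm switch unit, 8 mm thick, fixed on the tester's deck (underside 50 mm above the bench); origin at the centre of its underside, x and y axes parallel to the tester's. The four units fill a two-by-two block, pitch 78 mm, in any order. This one carries the square key
- square_key (a joint): travel of the square key (m): about 0 = up, 0.007 = stop, fully down. It has no return spring: it stays as deep as it is pushed, against about 3 N of friction
- square_key_top (a point): centre of the top of the grey square key (34 x 34 mm, flat, dark square inlay); 20 mm above the deck when up, 13 mm when fully down
- button_unit: black 66 x 66 mm switch unit, 8 mm thick, fixed on the tester's deck (underside 50 mm above the bench); origin at the centre of its underside, x and y axes parallel to the tester's. The four units fill a two-by-two block, pitch 78 mm, in any order. This one carries the low round test button inside a flat steel ring
- round_button (a joint): travel of the low round test button (m): 0 = up, 0.007 = stop, fully down. Spring: 1.6 N to start, 7.2 N fully down; comes back up when let go
- round_button_top (a point): centre of the top of the low round button (grey, flat, 36 mm across); 20 mm above the deck when up, 13 mm when fully down
- stop_unit: black 66 x 66 mm switch unit, 8 mm thick, fixed on the tester's deck (underside 50 mm above the bench); origin at the centre of its underside, x and y axes parallel to the tester's. The four units fill a two-by-two block, pitch 78 mm, in any order. This one carries the tall mushroom-shaped stop button, not to be pressed
- stop_button (a joint): travel of the mushroom stop button (m): 0 = up, grows as it is pressed, stop at 0.008; springs back
- stop_button_top (a point): centre of the top of the mushroom stop button (grey domed head 42 mm across on a thin stem); 40 mm above the deck
- board: round circuit board, 75 mm across, 5 mm thick, lying loose in a black ring (92 mm across, 8 mm high) on the deck; origin at the centre of its underside. To be left alone
- spacer_1: turned light-metal stand-off 16 x 18 x 30 mm, standing loose on the deck's left front corner, left of the board (seen from the tester's front); origin at the centre of its underside. A bystander
- spacer_2: the same kind of stand-off, 30 mm high, standing loose on the deck's left back part, near the hood; origin at the centre of its underside. A bystander
- tweezers: steel tweezers, 121 x 10 x 10 mm, lying loose on the bench to the right of the tester; origin at the centre of the underside. A bystander
- marker: black marker pen, 138 x 12 x 13 mm, lying loose on the bench to the right of the tester; origin at the centre of the underside. A bystander

How it is judged:
On the way, in this order (a step that is already met when the one before it is completed fails the run):
1. the rocker is switched on (value of joint rocker above 0.24 rad), for 0.1 s.
2. the square key is pushed down, the rocker on (value of joint rocker above 0.24 rad and value of joint square_key above 0.0055 m), for 0.1 s.
3. the fingers hold the round button down, rocker on and key down (all of step 2 and value of joint round_button above 0.005 m and contact force between the fingers and button_unit above 1 N), for 0.3 s.
At the end, for the whole second after the job is handed in: rocker beyond 0.24 of 0.30 rad (on), square key at least 5.5 of 7 mm down, round button held at least 5 of 7 mm down by the fingers with more than 1 N, stop button not pressed (under 3 mm), board within 10 mm and loose things within 20 mm of where they were (all of step 3 and value of joint stop_button below 0.003 m and distance of board from where it was at the start of the episode below 0.01 m and distance of each of spacer_1, spacer_2, tweezers, marker from where it was at the start of the episode below 0.02 m); the arm keeps its last pose, push and grip.
It fails at once if the square key is pressed (over 2.5 mm) before the rocker is on (value of joint square_key above 0.0025 m and value of joint rocker below 0.2 rad).
It fails at once if the round button is pressed (over 2.5 mm) before the rocker is on and the square key is down (value of joint round_button above 0.0025 m and (value of joint rocker below 0.2 rad or value of joint square_key below 0.005 m)).
It fails at once if the mushroom stop button is pressed (over 3 mm) (value of joint stop_button above 0.003 m).
It fails at once if the board is moved over 10 mm (distance of board from where it was at the start of the episode above 0.01 m).
It fails at once if a loose bystander is moved over 20 mm (distance of any of spacer_1, spacer_2, tweezers, marker from where it was at the start of the episode above 0.02 m).
It also fails if it takes over 38 s, if anything falls off the work surface, if the arm or the gripper's body presses on something with over 40 N, if the wrist force passes 120 N, or if a joint passes its speed limit or range.

### The arm

A 6-joint arm with a two-finger parallel gripper is mounted at the origin on a cart in front of the work surface, level with it; the furniture and walls round the work are solid. World frame = base frame: x ahead of the robot, y to its left, z up, the work surface at z = 0. Lengths are in m, angles in rad, forces in N, time in s.
With the tool pointing down it reaches from about 0.375 to 0.975 m from the base axis. Payload 3.8 kg.
Tool frame: the origin (TCP) lies at the very end of the fingers, on their centre line; the grasp point (between the pads) lies 19 mm behind it; z points along the fingers, y is the line along which they close (so a half turn about z gives the same grasp; the last joint's range is limited). The gripper opens to 88 mm and grips with 3 to 60 N. Pads are 18 mm wide; open, the fingers measure 123 mm over their backs; the gripper's body (75 mm by 187 mm) begins 45 mm behind the grasp point.
Start: joints at [-1.193, 0.264, 1.604, -0, 1.274, -0.037], TCP at [0.272, -0.618, 0.239] pointing down, gripper open.
Joint ranges: [-2.63, 2.63], [-0.94, 2.18], [0.31, 2.57], [-1.31, 4.45], [0, 2.66], [-2.55, 2.55]. Speed limits (rad/s): [2.57, 2.57, 3.14, 3.14, 3.14, 3.14].

### API

Orientations are given as a unit quaternion [x, y, z, w].
In Python, from rig import sense, snapshot, sign_off gives the robot as it stands.
- The arm moves only by the tool jog_arm, never from a script. Its argument "series" is a list of rows, each a list of 7 numbers: the closure in counts, from 0 (fully open) to 255 (shut), then the shift along the tool's x, y, z in mm, then the turn, a rotation vector about the tool's x, y, z in rad. A call has 1 to 8 rows; each row is the pose to reach, as a shift and turn from the pose commanded when the call began, along the tool's axes at that moment; what a row does not reach only later rows make up. A row lasts 1/12 s, in which the tool goes at most 41.7 mm and 7.16 degrees, less where a joint would pass 70% of its speed; a pose out of reach is approached as far as the arm can. A call with a gripper value outside its range is refused whole. The fingers move at their own pace and stop on an object; "grip_force" is the grip in N (left out, the last holds). Time passes only in rows, so rows that repeat a pose let the fingers close. It gives the time, the measured TCP pose, the force, the opening and the grip force at its end, in the units of the state.
- sense(): the state, without advancing time (a new reading comes with each control period).
- snapshot(name): name is "scene" or "top" or "wrist"; returns a dict with "pixels" (420x560x3 uint8, blue, green, red), "fx", "fy", "cx", "cy" (pixels), "dist" ([k1, k2, p1, p2, k3] as OpenCV has them; the pictures are not rectified), "R" (3x3) and "t" (3): a world point X has camera coordinates R X + t; the wrist camera has in their place "T_tool_cam" (4x4, takes a point from camera to tool coordinates, whose origin is the TCP and whose axes are the flange's). Camera axes: x right, y down, z forward; pixel columns grow to the right and rows downward; lengths in m; the calibration is good to about 2 mm. A picture is of the moment at which its call begins: read the wrist's pose just before it. There is no depth.
- sign_off(): hands the job in; it is judged then, once.
The state is a dict: "clock": time; "joints": joint angles; "joint_vel": joint speeds; "joint_torque": joint torques, N m; "tcp_pos": TCP position; "eef_rot": TCP orientation; "force": force on the tool from outside, world axes, zero at the start; "moment": the same for the moment, N m; "opening": opening from 0.0 (shut) to 1.0 (fully open); "finger_force": force on a finger pad.
Only numpy, scipy, OpenCV 4.12 (cv2) and the standard library are available. Lean on these libraries where they do the work, as an engineer would, in place of code of your own. Each camera call takes 0.05 s, during which the arm holds its last target. There are 200 camera calls.

## Working session

There is one attempt and no reset: what is moved stays moved. The work goes in short steps, Python scripts to look and compute and a tool call to move; the robot and the scene stay as the last step left them, time stands still between calls to the robot, and variables do not carry over. Pictures are saved under pics/ and viewed, at most 10 in all, crops included, and the job is handed in when it is done.

Besides the shell and the picture viewer there is one more tool, called after "Request:" by a JSON object that holds its "fn" and its "kwargs". jog_arm: Moves the arm, as the interface text tells. Its arguments: {"type":"object","properties":{"series":{"type":"array"},"grip_force":{"type":"number"}},"required":["series"]}

```bash
mkdir -p pics
cat > h.py <<'E'
import numpy as np,cv2
from rig import sense,snapshot,sign_off
def ray(s,uv):
    K=np.array([[s['fx'],0,s['cx']],[0,s['fy'],s['cy']],[0,0,1]])
    p=cv2.undistortPoints(np.array([[uv]],float),K,np.array(s['dist'],float))[0,0]
    R=np.array(s['R']);t=np.array(s['t'])
    return -R.T@t, R.T@np.array([p[0],p[1],1])
def at_z(s,uv,z):
    o,d=ray(s,uv);return o+d*(z-o[2])/d[2]
def proj(s,X):
    K=np.array([[s['fx'],0,s['cx']],[0,s['fy'],s['cy']],[0,0,1]])
    return cv2.projectPoints(np.array(X,float).reshape(-1,3),cv2.Rodrigues(np.array(s['R']))[0],np.array(s['t'],float),K,np.array(s['dist'],float))[0][:,0]
E
python3 - <<'E'
from h import *
import pickle
for n in('top','scene'):
    s=snapshot(n);pickle.dump(s,open(n+'.pkl','wb'))
    cv2.imwrite(f'pics/{n}.png',cv2.resize(s['pixels'],(784,588),interpolation=cv2.INTER_CUBIC))
    print(n,s['fx'],s['dist'],-np.array(s['R']).T@np.array(s['t']))
print(sense())
E
```

```text
top 513.4194688964435 [-0.13762698  0.          0.          0.          0.        ] [0.385511   0.15575189 1.4660515 ]
scene 402.6772884496462 [-0.01579851  0.          0.          0.          0.        ] [-0.03982035 -0.55839121  0.50977479]
{'clock': 0.1, 'joints': array([-1.19286045e+00,  2.64648776e-01,  1.60521608e+00, -1.77203506e-05,
        1.27371176e+00, -3.69085190e-02]), 'joint_vel': array([ 0.00013038, -0.00210155, -0.00282174, -0.00093256,  0.00086067,
        0.00014161]), 'joint_torque': array([ 4.50371444e-04, -5.03619361e+01, -3.58070970e+01,  7.31376652e-02,
        2.33176880e-02, -6.15474801e-05]), 'tcp_pos': array([ 0.27180971, -0.61715898,  0.23754361]), 'eef_rot': array([ 9.78564016e-01,  2.05940484e-01, -1.76674986e-04, -9.76160616e-04]), 'force': array([-0.44240315,  0.20247542,  0.22344488]), 'moment': array([ 0.03048361, -0.04201748, -0.02547749]), 'finger_force': 0.0, 'opening': 1.0006566935135157}
```

View pics/top.png

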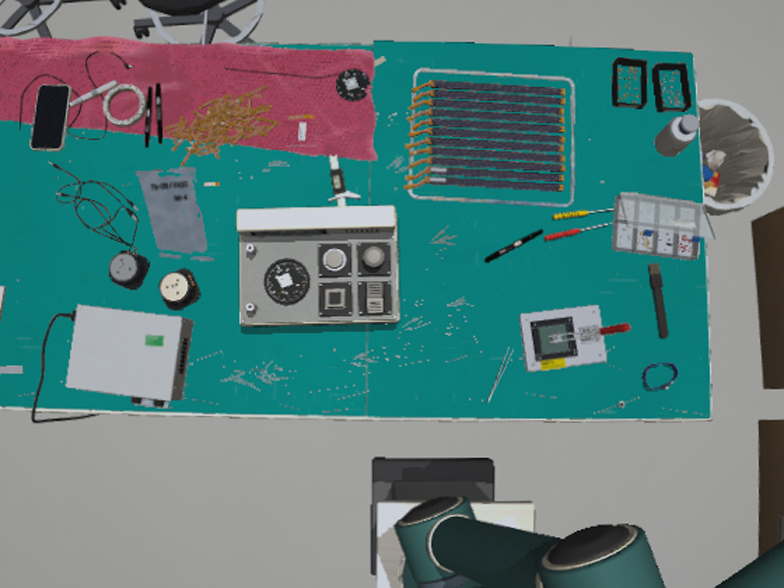

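View pics/scene.png

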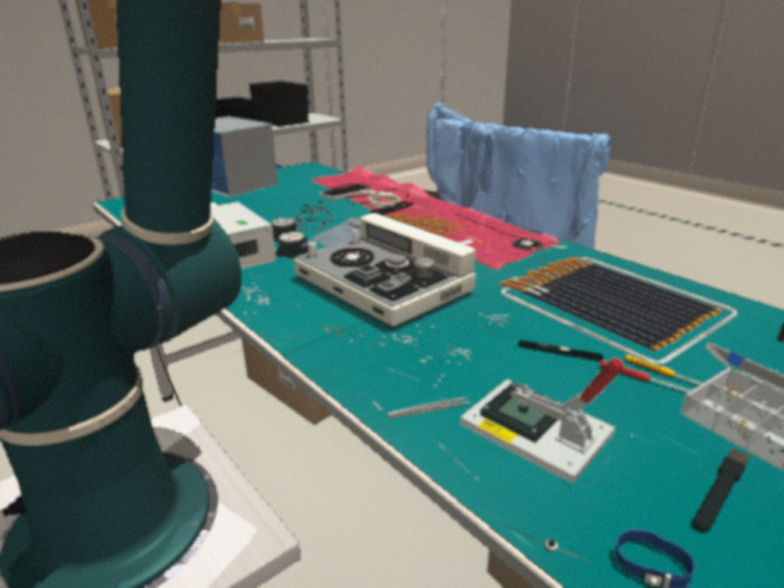

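The top view shows the tester near (318,265). In it, the key is front-left (336,298), the rocker front-right (375,298), the round button back-left (336,260) and the mushroom back-right (375,258). I'll enlarge that area.

Run:
```python
from h import *
import pickle
s=pickle.load(open('top.pkl','rb'))
c=s['pixels'][140:240,160:295]
cv2.imwrite('pics/crop.png',cv2.resize(c,None,fx=5.9,fy=5.9,interpolation=cv2.INTER_CUBIC))
```

```text
(no output)
```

View pics/crop.png

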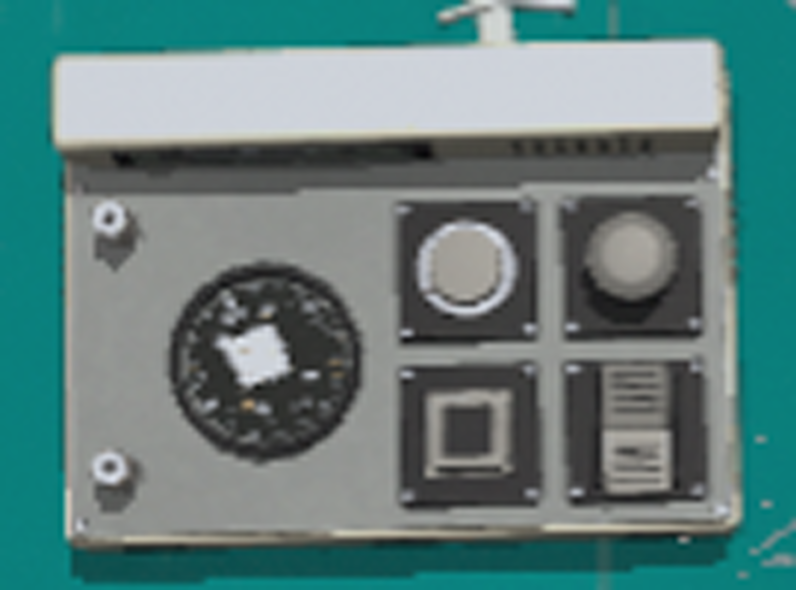

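Run:
```python
from h import *
import pickle
s=pickle.load(open('top.pkl','rb'))
P=lambda u,v,z:at_z(s,(160+(u+.5)/5.9-.5,140+(v+.5)/5.9-.5),z)
U={'key':([(401,366),(537,364),(542,503),(403,507)],(-58,-34)),'btn':([(397,203),(533,200),(537,337),(401,341)],(20,-34)),
'stop':([(561,199),(699,197),(703,334),(566,338)],(20,-112)),'rock':([(564,362),(702,357),(706,498),(569,504)],(-58,-112))}
W=[];L=[]
for k,(c,l) in U.items():
    for (a,b),d in zip(c,[(33,33),(33,-33),(-33,-33),(-33,33)]):
        W.append(P(a,b,.058)[:2]);L.append((np.array(l)+d)/1e3)
W=np.array(W);L=np.array(L)
M,_=cv2.estimateAffinePartial2D(L,W);
sc=np.hypot(*M[:,0]);yaw=np.arctan2(M[1,0],M[0,0]);R=np.array([[np.cos(yaw),-np.sin(yaw)],[np.sin(yaw),np.cos(yaw)]])
t=W.mean(0)-R@L.mean(0)
print('scale',sc,'yaw',yaw,'t',t,'res',np.abs(W-L@R.T-t).max())
f=lambda x,y:R@np.array([x,y])/1e3+t
for n,x,y in [('rockfar',-38,-112),('rockcen',-58,-112),('key',-58,-34),('btn',20,-34),('stop',20,-112),('board',-20,62)]:print(n,f(x,y).round(4))
print('direct key',P(469,432,.07),'btn',P(465,266,.07),'stop',P(633,250,.09))
T=np.array(sense()['eef_rot']);from scipy.spatial.transform import Rotation as Q
Rt=Q.from_quat(T).as_matrix();print(Rt.round(4))
```

```text
scale 0.9933873087930767 yaw 0.04191356094470037 t [0.60799397 0.2861301 ] res 0.0014403099479500248
rockfar [0.5747 0.1726]
rockcen [0.5547 0.1718]
key [0.5515 0.2497]
btn [0.6294 0.253 ]
stop [0.6327 0.1751]
board [0.5854 0.3472]
direct key [0.55135619 0.24937383 0.07      ] btn [0.62945795 0.25301669 0.07      ] stop [0.63455683 0.17434446 0.09      ]
[[ 9.152e-01  4.031e-01 -7.000e-04]
 [ 4.031e-01 -9.152e-01  1.800e-03]
 [ 1.000e-04 -2.000e-03 -1.000e+00]]
```

Request:
{"fn": "jog_arm", "kwargs": {"series": [[255,25,-25,0,0,0,0.047],[255,50,-50,0,0,0,0.093],[255,75,-75,0,0,0,0.14],[255,100,-100,0,0,0,0.187],[255,125,-125,0,0,0,0.233],[255,150,-150,0,0,0,0.28],[255,175,-175,0,0,0,0.327],[255,200,-200,0,0,0,0.373]], "grip_force": 20}}

```text
clock: 0.77
tcp_pos: [0.3745, -0.3522, 0.2382]
eef_rot: [1.0, 0.02, -0.0, -0.0]
force: [1.0, -0.7, 0.2]
opening: 0.422
finger_force: 0.0
```

Request:
{"fn": "jog_arm", "kwargs": {"series": [[255,14,-32,0,0,0,0],[255,28,-65,0,0,0,0],[255,42,-97,0,0,0,0],[255,56,-129,0,0,0,0],[255,70,-161,0,0,0,0],[255,84,-194,0,0,0,0],[255,98,-226,0,0,0,0],[255,112,-258,0,0,0,0]]}}

```text
clock: 1.43
tcp_pos: [0.4755, -0.0899, 0.2384]
eef_rot: [1.0, 0.021, -0.0, -0.0]
force: [0.7, -0.6, -0.1]
opening: 0.007
finger_force: 0.0
```

Request:
{"fn": "jog_arm", "kwargs": {"series": [[255,14,-32,5,0,0,0],[255,28,-65,15,0,0,0],[255,42,-97,30,0,0,0],[255,56,-129,45,0,0,0],[255,70,-161,60,0,0,0],[255,84,-194,75,0,0,0],[255,98,-226,85,0,0,0],[255,112,-258,95,0,0,0]]}}

```text
clock: 2.1
tcp_pos: [0.5762, 0.1724, 0.1421]
eef_rot: [1.0, 0.021, -0.001, 0.0]
force: [0.6, -0.6, -0.2]
opening: 0.004
finger_force: 0.0
```

Run:
```python
from h import *
print(sense()['tcp_pos'],sense()['eef_rot'])
s=snapshot('wrist');T=np.array(s['T_tool_cam']);print(T.round(3),s['fx'])
from scipy.spatial.transform import Rotation as Q
q=sense();A=np.eye(4);A[:3,:3]=Q.from_quat(q['eef_rot']).as_matrix();A[:3,3]=q['tcp_pos']
W=np.linalg.inv(A@T);s['R']=W[:3,:3];s['t']=W[:3,3]
im=s['pixels'].copy()
for p in [(.5747,.1726,.072),(.5515,.2497,.07),(.6294,.253,.07),(.5547,.1718,.063)]:
    u=proj(s,p)[0];print(u);cv2.drawMarker(im,tuple(int(a) for a in u),(0,0,255),0,12)
cv2.imwrite('pics/w1.png',im)
```

```text
[0.57617615 0.17244703 0.14207119] [ 9.99777336e-01  2.10796156e-02 -9.29718873e-04  2.54022792e-04]
[[-0.001 -0.957 -0.289  0.074]
 [ 1.    -0.001 -0.     0.   ]
 [-0.    -0.289  0.957 -0.146]
 [ 0.     0.     0.     1.   ]] 292.072429190983
[278.6959004  219.90282968]
[181.8973332 242.1098272]
[172.42718276 143.89320357]
[278.29558517 239.0091647 ]
```

View pics/w1.png

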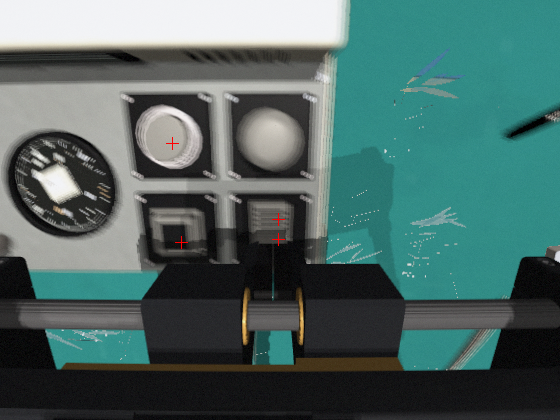

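Run:
```python
from h import *
from scipy.spatial.transform import Rotation as Q
q=sense();s=snapshot('wrist');T=np.array(s['T_tool_cam']);print(q['tcp_pos'],q['clock'],sense()['tcp_pos'])
A=np.eye(4);A[:3,:3]=Q.from_quat(q['eef_rot']).as_matrix();A[:3,3]=q['tcp_pos']
W=np.linalg.inv(A@T);s['R']=W[:3,:3];s['t']=W[:3,3]
im=cv2.resize(s['pixels'][80:290,100:350],None,fx=2.8,fy=2.8,interpolation=cv2.INTER_CUBIC)
for p in [(.5747,.1726,.072),(.5515,.2497,.07),(.6294,.253,.07),(.5547,.1718,.063),(.6327,.1751,.09)]:
    u=proj(s,p)[0];u=((u-[100,80]+.5)*2.8-.5);print(u);cv2.drawMarker(im,tuple(int(a) for a in u),(0,0,255),0,14)
cv2.imwrite('pics/w2.png',im)
```

```text
[0.57747713 0.17748435 0.14030573] 2.15 [0.57634215 0.17468805 0.14096089]
[501.2559274  392.62691391]
[230.22077108 454.80575672]
[203.70644705 179.80039497]
[500.13437633 446.1245541 ]
[503.95928765 187.0328013 ]
```

View pics/w2.png

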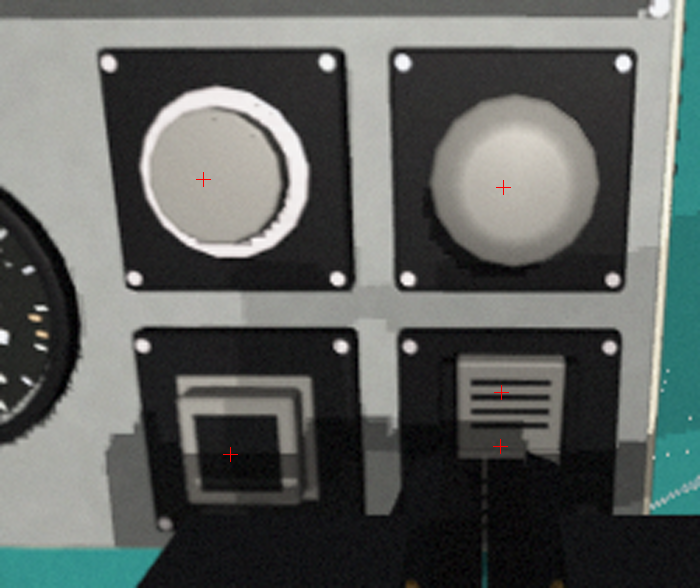

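Request:
{"fn": "jog_arm", "kwargs": {"series": [[255,-1,1,15,0,0,0],[255,-2,3,30,0,0,0],[255,-2,3,45,0,0,0],[255,-2,3,55,0,0,0],[255,-2,3,55,0,0,0],[255,-2,3,55,0,0,0]]}}

```text
clock: 2.7
tcp_pos: [0.5742, 0.1671, 0.0882]
eef_rot: [1.0, 0.021, -0.001, 0.0]
force: [0.6, 0.5, 0.3]
opening: 0.004
finger_force: 0.0
```

Request:
{"fn": "jog_arm", "kwargs": {"series": [[255,0,-5,0,0,0,0],[255,0,-5,5,0,0,0],[255,0,-5,10,0,0,0],[255,0,-5,14,0,0,0],[255,0,-5,17,0,0,0],[255,0,-5,20,0,0,0],[255,0,-5,22,0,0,0],[255,0,-5,22,0,0,0]]}}

```text
clock: 3.37
tcp_pos: [0.575, 0.1728, 0.0666]
eef_rot: [1.0, 0.021, 0.0, -0.0]
force: [1.2, -0.0, 0.8]
opening: 0.009
finger_force: 0.4
```

Request:
{"fn": "jog_arm", "kwargs": {"series": [[255,0,0,1,0,0,0],[255,0,0,2,0,0,0],[255,0,0,3,0,0,0],[255,0,0,3,0,0,0]]}}

```text
clock: 3.7
tcp_pos: [0.575, 0.1728, 0.0662]
eef_rot: [1.0, 0.021, 0.0, -0.0]
force: [-3.5, -1.8, 15.4]
opening: 0.008
finger_force: 7.5
```

Request:
{"fn": "jog_arm", "kwargs": {"series": [[255,0,0,-15,0,0,0],[255,0,0,-32,0,0,0],[255,-7,-26,-32,0,0,0],[255,-14,-52,-32,0,0,0],[255,-20,-78,-32,0,0,0],[255,-20,-78,-25,0,0,0],[255,-20,-78,-18,0,0,0],[255,-20,-78,-18,0,0,0]]}}

```text
clock: 4.37
tcp_pos: [0.5494, 0.2489, 0.0792]
eef_rot: [1.0, 0.021, -0.002, 0.001]
force: [-0.3, -0.3, -0.5]
opening: 0.003
finger_force: 0.0
```

Run:
```python
from h import *
s=snapshot('wrist')
cv2.imwrite('pics/w3.png',cv2.resize(s['pixels'][60:320,160:500],None,fx=2.2,fy=2.2,interpolation=cv2.INTER_CUBIC));print(sense()['tcp_pos'])
```

```text
[0.54992094 0.24855295 0.07978056]
```

View pics/w3.png

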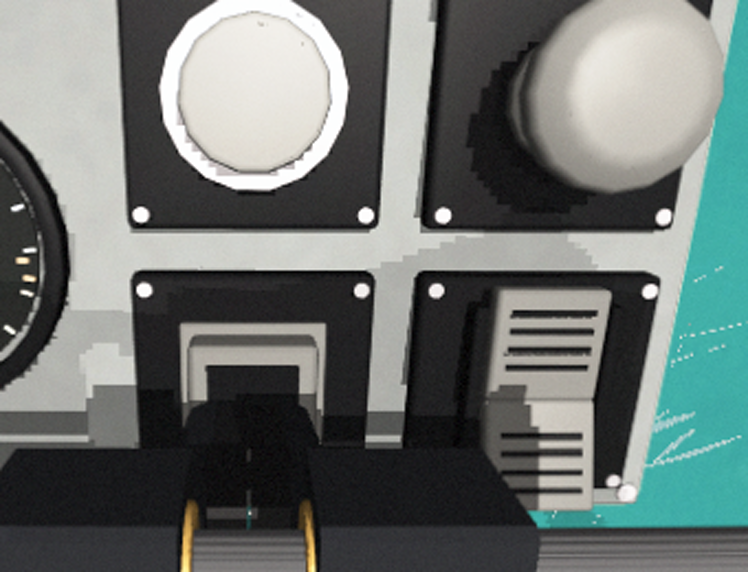

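The rocker's near half now stands raised at (540,455), so it is on, and the fingers are centred over the key at (250,400). Next I press the key.

Request:
{"fn": "jog_arm", "kwargs": {"series": [[255,1,0,4,0,0,0],[255,2,0,8,0,0,0],[255,2,0,11,0,0,0],[255,2,0,14,0,0,0],[255,2,0,17,0,0,0],[255,2,0,19,0,0,0],[255,2,0,20,0,0,0],[255,2,0,20,0,0,0]]}}

```text
clock: 5.08
tcp_pos: [0.5538, 0.2493, 0.0634]
eef_rot: [1.0, 0.021, 0.0, 0.0]
force: [-2.9, -4.4, 10.4]
opening: 0.005
finger_force: 5.3
```

Request:
{"fn": "jog_arm", "kwargs": {"series": [[255,0,0,-10,0,0,0],[255,0,0,-25,0,0,0],[255,25,0,-25,0,0,0],[255,50,-1,-25,0,0,0],[255,75,-1,-25,0,0,0],[255,75,-1,-22,0,0,0],[255,75,-1,-20,0,0,0],[255,75,-1,-20,0,0,0]]}}

```text
clock: 5.75
tcp_pos: [0.627, 0.2538, 0.0805]
eef_rot: [1.0, 0.021, -0.001, 0.0]
force: [-0.1, -0.2, 0.7]
opening: 0.008
finger_force: 0.0
```

Run:
```python
from h import *
s=snapshot('top')
cv2.imwrite('pics/t2.png',cv2.resize(s['pixels'][140:240,160:295],None,fx=5.9,fy=5.9,interpolation=cv2.INTER_CUBIC))
s=snapshot('scene')
cv2.imwrite('pics/s2.png',cv2.resize(s['pixels'][140:240,200:345],None,fx=5.4,fy=5.4,interpolation=cv2.INTER_CUBIC))
print(sense()['tcp_pos'])
```

```text
[0.62670301 0.25389723 0.08093752]
```

View pics/s2.png

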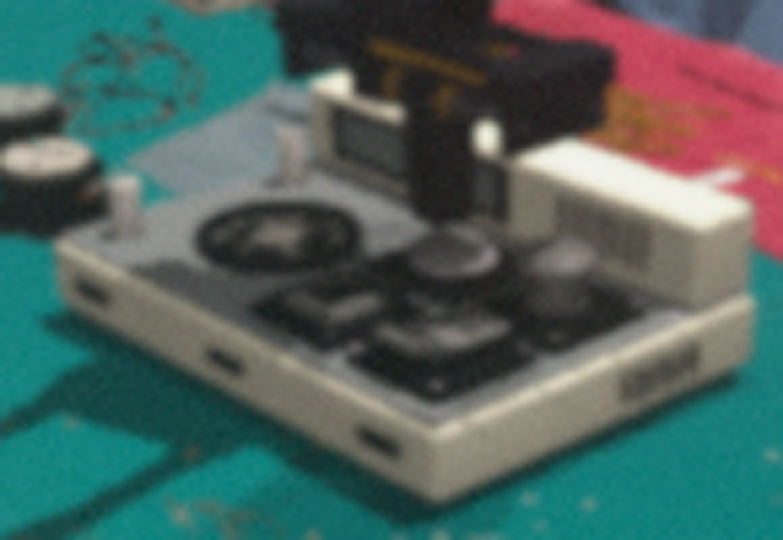

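The fingertips end at (435,215) and the button lies at (455,255). I'll check that against the projection.

Run:
```python
from h import *
s=snapshot('scene');q=sense();print(q['tcp_pos'])
im=cv2.resize(s['pixels'][140:240,200:345],None,fx=5.4,fy=5.4,interpolation=cv2.INTER_CUBIC)
for p,c in [(q['tcp_pos'],(0,0,255)),((.6294,.253,.07),(0,255,0)),((.5515,.2497,.063),(0,255,0)),((.6327,.1751,.09),(0,255,0)),((.5747,.1726,.066),(0,255,0))]:
    u=(proj(s,p)[0]-[200,140]+.5)*5.4-.5;print(u);cv2.drawMarker(im,tuple(int(a) for a in u),c,0,16,2)
cv2.imwrite('pics/s3.png',im)
```

```text
[0.62691869 0.25398704 0.0812309 ]
[442.10840571 221.8953432 ]
[447.25264376 241.14645399]
[332.73210719 295.56503006]
[552.52016586 247.65992872]
[466.91119076 325.79134565]
```

View pics/s3.png

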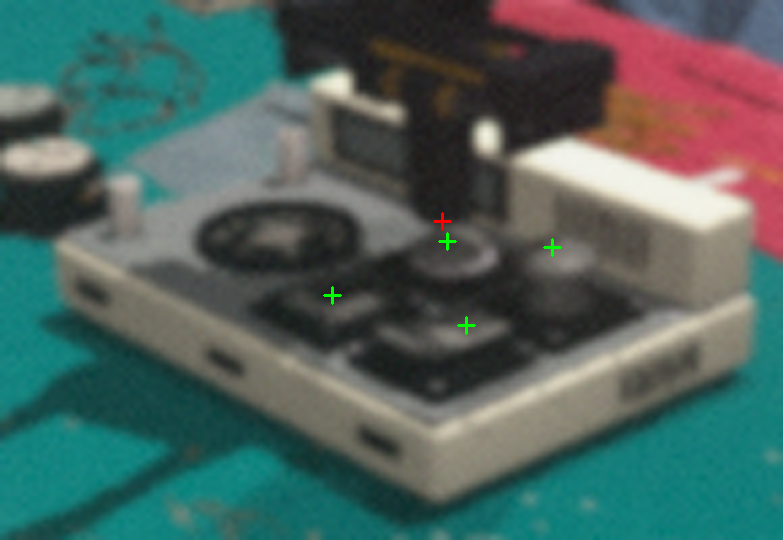

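Request:
{"fn": "jog_arm", "kwargs": {"series": [[255,1,1,5,0,0,0],[255,1,1,10,0,0,0],[255,1,1,14,0,0,0],[255,1,1,17,0,0,0],[255,1,1,20,0,0,0],[255,1,1,22,0,0,0],[255,1,1,22,0,0,0],[255,1,1,22,0,0,0]]}}

```text
clock: 6.57
tcp_pos: [0.6292, 0.2531, 0.0632]
eef_rot: [1.0, 0.021, -0.0, 0.0]
force: [-7.7, -3.4, 18.7]
opening: 0.006
finger_force: 9.5
```

Request:
{"fn": "jog_arm", "kwargs": {"series": [[255,0,0,0,0,0,0],[255,0,0,0,0,0,0],[255,0,0,0,0,0,0],[255,0,0,0,0,0,0],[255,0,0,0,0,0,0],[255,0,0,0,0,0,0]]}}

```text
clock: 7.07
tcp_pos: [0.6292, 0.2531, 0.0633]
eef_rot: [1.0, 0.021, -0.0, 0.0]
force: [-9.3, -3.1, 19.2]
opening: 0.006
finger_force: 9.4
```

```bash
python3 -c "
from rig import *
print(sign_off())"
```

```text
the job is handed in; nothing more can be done
None
```

I switched the rocker on, pushed the square key down to its stop, and handed the job in with the fingers holding the round button fully down at about 19 N; no verdict came back. I never pressed the stop button or touched the board and loose things.

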